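Tuck a flashing under the lapped slates and hold it flat

TASK

Pick up the loose copper flashing strip by its standing rib and slide its long plain edge under the lower edges of the two lapped slates on the roof sample panel, square and centred across the joint between the slates, until the edge is fully home against the batten underneath; do not lift the slates while doing it. Then press the strip flat onto the deck with about 10 N and end the program while still holding the rib and pressing; do not let go. Leave the pot and the pencil where they are.

Things in the scene. Friction and masses are not known exactly. Their poses are not given: they have to be found in the camera images.
- panel: roof sample panel, fixed to the bench: plywood deck on two runners, 180 mm (x) by 160 mm (y). Origin: centre of its underside, on the bench; z up. Its -x half is bare deck, deck top 18 mm above the origin. On its +x half lie two dark slates side by side, hinged at their far edge, from x = 0 (their lower edges, the lips) to x = +90 mm. The strip goes in along +x.
- deck: the plywood deck board of the panel, 180 x 160 x 9 mm, fixed; origin at the centre of its underside, 9 mm above the panel's origin, axes as the panel's; its top is what the strip is pressed on
- lip (a point): point on the deck top below the slates' lips, at the 3 mm joint between the two slates (panel x = 0, y = 0); axes as the panel's. The slot under the lips is 8 mm high and open across the full width; slates 6 mm thick, their tops 32 mm above the bench
- home (a point): point on the deck top at the foot of the stop batten (8 mm high, right across the panel under the slates; its face at panel x = +25 mm, y = 0 here): where the middle of the strip's plain edge must arrive; axes as the panel's
- slate_left (a joint): lift of the slate (90 x 78 x 6 mm) at the panel's +y side, rad; hinged at panel x = +90 mm; 0 = lying flat, grows as its lip rises (0.01 rad = 0.9 mm at the lip); 120 g, falls back by its weight
- slate_right (a joint): the same for the slate at the panel's -y side
- strip: loose stiff copper strip, about 90 g: plate 65 mm (x) by 90 mm (y), 3 mm thick, lying flat, with an upright rib 12 mm thick (x), 90 mm long (y), its top 34 mm above the underside. Origin on the underside, under the middle of the rib; z up. The plate reaches 55 mm to +x of the rib's centre (the plain edge) and 10 mm to -x. Pinch the rib across x from above.
- strip_edge (a point): middle of the strip's plain edge, on its underside, strip x = +55 mm; axes as the strip's
- strip_edge_l (a point): corner of the plain edge at the strip's +y end, on its underside (x = +55 mm, y = +45 mm)
- strip_edge_r (a point): corner of the plain edge at the strip's -y end, on its underside (x = +55 mm, y = -45 mm)
- strip_heel (a point): middle of the strip's back edge, on its underside, strip x = -10 mm
- flux_pot: screw pot, 49 mm wide, 52 mm high, standing loose; origin at the centre of its underside; bystander
- pencil: pencil lying loose, 161 mm long, 6 mm high; origin at the centre of its underside; bystander
There are look-alikes about, which are no part of the job. What is shaped like the strip but turquoise is not meant.

How it is judged (in metres and radians):
On the way:
1. the plain edge has gone in under the lips of the slates, at both corners (x of each of strip_edge_l, strip_edge_r in the frame of lip above 0.006 m and z of each of strip_edge_l, strip_edge_r in the frame of lip below 0.006 m and y of strip_edge in the frame of lip between -0.03 and 0.03 m), for 0.1 s.
At the end, for the whole second after the job is handed in: Through the last second the gripper grips the strip and presses it on the deck with 4 to 35 N; its edge is within 4 mm of the batten, centred within 10 mm, square within 0.08 rad, corners and back edge within 2 mm of the deck; both slates lie flat (under 0.015 rad) (x of strip_edge in the frame of home between -0.004 and 0.003 m and y of strip_edge in the frame of home between -0.01 and 0.01 m and z of strip_edge_l in the frame of home between -0.003 and 0.002 m and z of strip_edge_r in the frame of home between -0.003 and 0.002 m and z of strip_heel in the frame of home below 0.002 m and angle between the x axis of strip and the x axis of panel, either way round below 0.08 rad and angle between strip's own z axis and vertical below 0.04 rad and contact force between strip and deck between 4 and 35 N and contact force between the fingers and strip above 4 N and linear speed of strip below 0.01 m/s and value of joint each of slate_left, slate_right below 0.015 rad); the arm keeps its last pose, push and grip.
It fails at once if a slate is lifted (more than about 3 mm at its lip) (value of joint any of slate_left, slate_right above 0.035 rad).
It fails at once if the strip is rammed on the deck (over 60 N) (contact force between strip and deck above 60 N).
It fails at once if a bystander is moved more than 20 mm (distance of any of flux_pot, pencil from where it was at the start of the episode above 0.02 m).
It also fails if it takes over 40 s, if anything falls off the work surface, if the arm or the gripper's body presses on something with over 40 N, if the wrist force passes 120 N, or if a joint passes its speed limit or range.

ROBOT

A 6-joint arm with a two-finger parallel gripper is mounted at the origin on the work surface; the furniture and walls round the work are solid. World frame = base frame: x ahead of the robot, y to its left, z up, the work surface at z = 0. Lengths are in mm, angles in rad, forces in N, time in s.
With the tool pointing down it reaches from about 300 to 875 mm from the base axis. Payload 6.4 kg.
Tool frame: the origin (TCP) lies between the finger pads; the fingertips stand 14 mm ahead of it and the grasp point (between the pads) lies 5 mm behind it; z points along the fingers, y is the direction in which the jaws open and shut (so a half turn about z gives the same grasp; the last joint's range is limited). The gripper opens to 85 mm and grips with 20 to 120 N. Pads are 22 mm wide; open, the fingers measure 114 mm over their backs; the gripper's body (76 mm by 85 mm) begins 54 mm behind the grasp point. The pads swing forward as they close: fully open they stand 13 mm farther back than shut.
Start: joints at [1.05, 0.181, 1.607, -0, 1.354, -0.206], TCP at [178.024, 546.762, 245.288] pointing down, gripper open.
Joint ranges: [-2.99, 2.99], [-0.89, 2.07], [0.3, 2.58], [-1.14, 4.28], [0, 2.63], [-3.12, 3.12]. Speed limits (rad/s): [2.57, 2.57, 3.01, 3.14, 3.14, 3.14].

INTERFACE

Orientations are given as a unit quaternion [w, x, y, z].
In Python, from station import env gives the robot as it stands.
- The arm moves only by the tool arm_command, never from a script. Its argument "series" is a list of rows, each a list of 2 entries, a list of its own where there are three numbers: the shift along the tool's x, y, z in mm, then the turn, a rotation vector about the tool's x, y, z in degrees. In form: [[[tx, ty, tz], [wx, wy, wz]], ...]. A call has 1 to 20 rows; each row shifts and turns the commanded pose from where the row before left it, along the tool's axes as they then stand; what a row does not reach is not made up. A row lasts 1/8 s, in which the tool goes at most 62.5 mm and 10.7 degrees, less where a joint would pass 70% of its speed; a pose out of reach is approached as far as the arm can. A call with a gripper value outside its range is refused whole. "claw" is the opening, from 0 (shut) to 1 (fully open), set as the call begins (left out, the last holds). The fingers move at their own pace and stop on an object; "squeeze" is the grip in N (left out, the last holds). Time passes only in rows, so rows that do not move let the fingers close. It gives the time, the measured TCP pose, the force and the opening at its end, in the units of the state.
- env.read_state(): the state, without advancing time (a new reading comes with each control period).
- env.snapshot(name): name is "side" or "top" or "wrist"; returns (picture, depth): 400x640x3 uint8, red, green, blue; 400x640 float32, mm along the optical axis (not along the pixel's ray), 0 where there is no reading.
- env.calibration(name): a dict with "fx", "fy", "cx", "cy" (pixels), "camera_from_world" (4x4, takes a point from world to camera coordinates). Camera axes: x right, y down, z forward; pixel columns grow to the right and rows downward; lengths in mm; the calibration is good to about 2 mm. The wrist camera is an equidistant fisheye: a pixel r from the principal point sees the ray r / f radians off the axis. A picture is of the moment at which its call begins: read the wrist's pose just before it. calibration takes no time and is no camera call; for the wrist camera it gives the pose at the moment of the call.
- env.close_job(): hands the job in, once; it reports no verdict.
The state is a dict: "time": time; "joints": joint angles; "joint_velocities": joint speeds; "joint_torque": joint torques, N m; "tool_pos": TCP position; "tcp_rot": TCP orientation; "ft_force": force on the tool from outside, world axes, zero at the start; "wrist_torque": the same for the moment, N m; "opening": finger opening in mm.
Only numpy, scipy, OpenCV 4.12 (cv2) and the standard library are available. Lean on these libraries where they do the work, as an engineer would, in place of code of your own. Each camera call takes 0.05 s, during which the arm holds its last target. There are 200 camera calls.

## Working session

There is one attempt and no reset: what is moved stays moved. The work goes in short steps, Python scripts to look and compute and a tool call to move; the robot and the scene stay as the last step left them, time stands still between calls to the robot, and variables do not carry over. Pictures are saved under pics/ and viewed, about 8 in all and at most 12, crops included, and the job is handed in when it is done.

Besides the shell and the picture viewer there is one more tool, called after ">>>" as a command line: name --argument value ..., lists and objects as JSON in quotes. arm_command: Moves the arm, as the interface text tells. Its arguments: {"type":"object","properties":{"series":{"type":"array","items":{"type":"array"}},"claw":{"type":"number"},"squeeze":{"type":"number"}},"required":["series"]}

```bash
mkdir -p pics
cat > h.py <<'E'
import numpy as np, cv2
from station import env
def pts(d,c):
    v,u=np.mgrid[0:400,0:640]
    X=(u-c['cx'])/c['fx']*d; Y=(v-c['cy'])/c['fy']*d
    P=np.stack([X,Y,d,np.ones_like(d)],-1)
    return (P@np.linalg.inv(np.array(c['camera_from_world'])).T)[...,:3]
E
python3 - <<'E'
from h import *
for n in ['top','side']:
    p,d=env.snapshot(n); c=env.calibration(n)
    np.savez(f'{n}0.npz',p=p,d=d,W=pts(d.astype(float),c))
    cv2.imwrite(f'pics/{n}0.png',p[...,::-1]); print(n,c['fx'],c['camera_from_world'])
s=env.read_state(); print(s)
E
```

```text
top 419.316575060242 [[-1.07183075e-02 -9.99858241e-01 -1.29852200e-02  9.09502081e+01]
 [-9.80540976e-01  1.30551347e-02 -1.95879958e-01  4.71724269e+02]
 [ 1.96021714e-01  1.06330387e-02 -9.80541904e-01  8.79477902e+02]
 [ 0.00000000e+00  0.00000000e+00  0.00000000e+00  1.00000000e+00]]
side 517.174418951182 [[ 9.99635365e-01 -2.63510004e-02 -5.89598733e-03 -4.56483762e+02]
 [-1.79350508e-02 -4.84706952e-01 -8.74492713e-01  9.93967418e+01]
 [ 2.01859317e-02  8.74279586e-01 -4.85002817e-01  9.16187262e+02]
 [ 0.00000000e+00  0.00000000e+00  0.00000000e+00  1.00000000e+00]]
{'time': 0.1, 'joints': array([ 1.04972485e+00,  1.81462308e-01,  1.60789260e+00, -7.00929909e-06,
        1.35379496e+00, -2.06329176e-01]), 'joint_velocities': array([-4.36438422e-04, -2.50688889e-03, -3.57052184e-04, -9.50888646e-04,
        9.80777283e-04,  8.18456714e-05]), 'joint_torque': array([ 4.78022121e-04, -4.45875728e+01, -3.52239168e+01, -2.02399538e-04,
        4.10213790e-03,  1.20062987e-05]), 'tool_pos': array([177.76808002, 546.34076575, 244.48416828]), 'tcp_rot': array([-2.73778526e-04,  1.56721590e-01,  9.87642515e-01, -7.28890147e-04]), 'ft_force': array([ 0.83655945,  0.45458682, -1.35382205]), 'wrist_torque': array([ 0.0689518 ,  0.02206136, -0.01073373]), 'opening': 85.03748940457896}
```

View pics/top0.png

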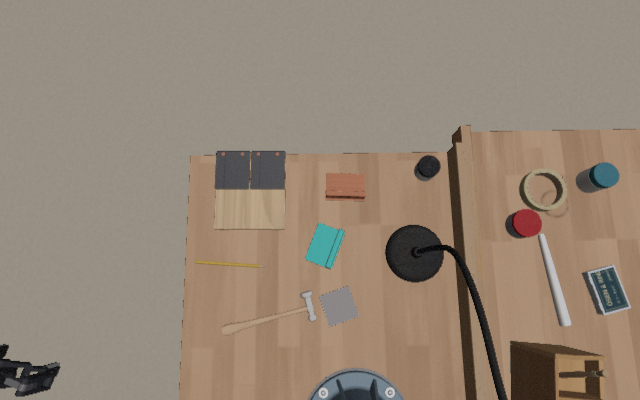

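View pics/side0.png

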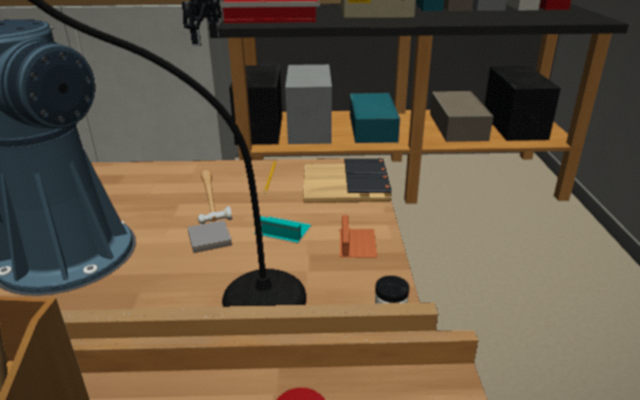

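The top view shows the panel at u 215–285, v 150–230, slates on the upper (+x) half. The copper strip is at (345,187) with its rib on the near side. The pot is at (428,167), the pencil at (230,264) and the turquoise look-alike at (325,245).

```bash
cat > m.py <<'E'
from h import *
def rect(W,m,name):
    q=W[m]; r=cv2.minAreaRect(q[:,:2].astype(np.float32)); print(name,m.sum(),np.round(r[0],1),np.round(r[1],1),round(r[2],2),'z',np.round(np.percentile(q[:,2],[5,50,95]),1)); return q
def box(m,u0,u1,v0,v1):
    k=np.zeros_like(m);k[v0:v1,u0:u1]=1;return m&k
def run(f,views=dict(top=[(300,400,160,215),(205,295,140,240)],side=[(330,385,205,265),(295,395,150,205)])):
  for n,(bs,bp) in views.items():
    z=np.load(f'{n}{f}.npz');p=z['p'];W=z['W'];hsv=cv2.cvtColor(p,cv2.COLOR_RGB2HSV)
    H,S,V=[hsv[...,i].astype(int) for i in range(3)]
    cop=((H<12))&(S>130)&(W[...,2]>-5)
    c=box(cop,*bs)
    rect(W,c,n+' strip'); rect(W,c&(W[...,2]>25),n+' rib'); rect(W,c&(W[...,2]<12),n+' plate')
    dk=box((V<90)&(S<110)&(W[...,2]>22)&(W[...,2]<45),*bp); rect(W,dk,n+' slates')
    dd=box((V>120)&(W[...,2]>11)&(W[...,2]<27),*bp); rect(W,dd,n+' deck')
    al=box((W[...,2]>11)&(W[...,2]<45),*bp); rect(W,al,n+' panel')
E
python3 - <<'E'
from m import *
run(0)
for n,a in dict(top=(305,385,165,215),side=(330,400,205,265)).items():
    z=np.load(n+'0.npz');u0,u1,v0,v1=a
    cv2.imwrite(f'pics/c{n}.png',cv2.resize(z['p'][v0:v1,u0:u1,::-1],None,fx=6,fy=6,interpolation=cv2.INTER_NEAREST))
z=np.load('top0.npz')
print('pot',z['W'][167,428],'bench',z['W'][215,345])
z=np.load('side0.npz');print('bench',z['W'][262,380], z['W'][175,325])
E
```

```text
top strip 112 [487.8  12.6] [86.1  9.6] 81.33 z [ 9.6 25.5 34.1]
top rib 59 [487.9  12.6] [86.1  9.4] 81.33 z [25.5 31.4 34.8]
top plate 17 [487.4  12.4] [83.7  1.4] 87.04 z [ 3.  10.3 11.7]
top slates 2417 [552.5 228.2] [158.3  89.8] 89.42 z [28.6 31.4 34.1]
top deck 2862 [504.8 228.7] [160.5 176.5] 89.17 z [14.3 17.3 20.3]
top panel 5512 [507.2 228.7] [160.5 181.2] 89.17 z [15.  20.5 33.5]
side strip 1071 [ 494.4 -355. ] [824.5  63.3] 86.77 z [ 1.7  3.6 34.6]
side rib 211 [ 470.7 -357.5] [817.1  12.6] 86.53 z [27.4 33.8 35.8]
side plate 817 [515.    9.8] [93.8 62.9] 87.06 z [1.6 3.3 4.9]
side slates 1321 [550.7 226. ] [157.9  86.8] 89.51 z [29.9 32.1 33.7]
side deck 1746 [505.9 229.5] [166.4 179.3] 89.37 z [15.  18.2 19.8]
side panel 3318 [506.5 229.3] [166.6 179.9] 89.14 z [15.7 19.5 33.4]
pot [ 546.26041511 -173.23532384   51.58311992] bench [4.48837333e+02 1.08066521e+01 2.59215750e-02]
bench [ 5.49066260e+02 -4.87432363e+01  5.23575303e-02] [462.79245395 248.87439583  18.54093162]
```

Run:
```python
from m import *
for n,b in dict(top=(315,375,160,210),side=(332,382,207,262)).items():
    z=np.load(n+'0.npz');W=z['W']
    ok=np.abs(W[...,1]-8)<65
    x=W[...,0];ok&=(x>440)&(x<560)
    rect(W,box(ok&(W[...,2]>30)&(W[...,2]<40),*b),n+' ribtop')
    q=rect(W,box(ok&(W[...,2]>1.5)&(W[...,2]<40),*b),n+' all')
    q=rect(W,box(ok&(W[...,2]>1.5)&(W[...,2]<6),*b),n+' plate')
    # slate joint: lips & edges
```

```text
top ribtop 203 [492.6  10.7] [87.8 12.3] 89.33 z [30.7 33.2 35.6]
top all 878 [511.5   8.1] [ 94.1 132.1] 1.72 z [ 1.7  3.9 34.2]
top plate 569 [511.5   8.1] [ 94.1 132.1] 1.72 z [1.6 2.8 5.1]
side ribtop 200 [492.9  11.8] [91.5 12. ] 86.97 z [31.1 33.8 35.5]
side all 1106 [516.1   8.7] [103.9  82. ] 75.31 z [ 2.   3.7 34.5]
side plate 820 [516.1   8.7] [103.9  82. ] 75.31 z [1.8 3.3 4.6]
```

```bash
python3 -c "
import cv2,numpy as np
a=cv2.imread('pics/ctop.png');b=cv2.imread('pics/cside.png');h=max(a.shape[0],b.shape[0])
f=lambda i:cv2.copyMakeBorder(i,0,h-i.shape[0],0,0,0)
cv2.imwrite('pics/cc.png',cv2.resize(np.hstack([f(a),f(b)]),None,fx=.85,fy=.85))"
```

```text
(no output)
```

View pics/cc.png

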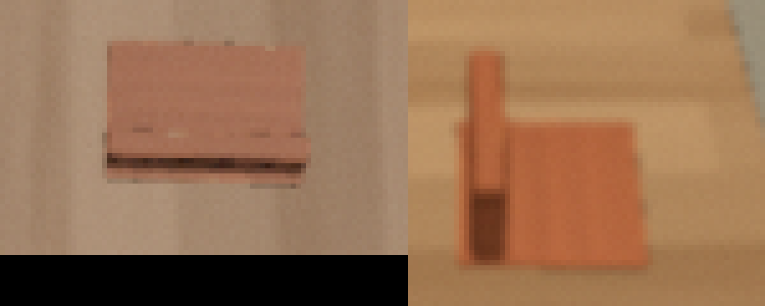

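The crop confirms that the rib is on the strip's near (-x) side and the plate reaches toward +x. The rib centre is about (492.7, 11) with a yaw near -2°. Next I work out the approach move and check the lamp for clearance.

```bash
cat >> h.py <<'E'
from scipy.spatial.transform import Rotation as R
def rot(s): w,x,y,z=s['tcp_rot']; return R.from_quat([x,y,z,w])
def goal(yaw_deg):  # tool down, tool y along world yaw
    t=np.radians(yaw_deg); y=np.array([np.cos(t),np.sin(t),0]); z=np.array([0,0,-1.]); return R.from_matrix(np.stack([np.cross(y,z),y,z],1))
def plan(pos,yaw):
    s=env.read_state(); r=rot(s)
    print('t',s['time'],'pos',np.round(s['tool_pos'],1),'F',np.round(s['ft_force'],1),'op',s['opening'],'yaw y',np.degrees(np.arctan2(*r.as_matrix()[[1,0],1])).round(2))
    print('shift now-axes',np.round(r.inv().apply(np.array(pos)-s['tool_pos']),1))
    print('turn',np.round((r.inv()*goal(yaw)).as_rotvec(degrees=True),2),'shift in goal axes',np.round(goal(yaw).inv().apply(np.array(pos)-s['tool_pos']),1))
E
python3 - <<'E'
from h import *
plan([492.7,11,130],-2)
W=np.load('top0.npz')['W']
for v,u in [(250,415),(248,440),(270,467),(340,485),(395,500)]: print(W[v,u].round())
E
```

```text
t 0.1 pos [177.8 546.3 244.5] F [ 0.8  0.5 -1.4] op 85.03748940457896 yaw y 71.97
shift now-axes [-465.2 -411.4  115. ]
turn [-9.000e-02  4.000e-02  7.397e+01] shift in goal axes [-524.   333.4  114.5]
[291.  75. 956.]
[ 352. -137.  224.]
[ 310. -143.  331.]
[ 220. -137.  394.]
[ 161. -139.  421.]
```

>>> arm_command --series '[[[-38.8,-34.3,0],[0,0,0]],[[-38.8,-34.3,0],[0,0,0]],[[-38.8,-34.3,0],[0,0,0]],[[-38.8,-34.3,0],[0,0,0]],[[-38.8,-34.3,10],[0,0,0]],[[-38.8,-34.3,10],[0,0,0]],[[-38.8,-34.3,10],[0,0,0]],[[-38.8,-34.3,10],[0,0,0]],[[-38.8,-34.3,15],[0,0,0]],[[-38.8,-34.3,20],[0,0,0]],[[-38.8,-34.3,20],[0,0,0]],[[-38.8,-34.3,20],[0,0,0]],[[0,0,0],[0,0,10.5]],[[0,0,0],[0,0,10.5]],[[0,0,0],[0,0,10.5]],[[0,0,0],[0,0,10.5]],[[0,0,0],[0,0,10.5]],[[0,0,0],[0,0,10.5]],[[0,0,0],[0,0,10.5]],[[0,0,0],[0,0,0]]]' --claw 1

```text
time: 2.6
tool_pos: [493.0, 11.3, 130.0]
tcp_rot: [-0.0, 0.716, 0.698, -0.0]
ft_force: [0.3, 0.6, -0.8]
opening: 85.4
```

Run:
```python
from h import *
plan([492.7,11,22],-2)
c=env.calibration('wrist'); p,d=env.snapshot('wrist'); np.savez('w1.npz',p=p,d=d); print(c)
cv2.imwrite('pics/w1.png',p[...,::-1])
```

```text
t 2.6 pos [493.   11.3 130. ] F [ 0.3  0.6 -0.8] op 85.3937839205819 yaw y -1.44
shift now-axes [ -0.3  -0.2 108. ]
turn [-0.04 -0.01  0.56] shift in goal axes [ -0.3  -0.3 108. ]
{'fx': 309.70691628693146, 'fy': 309.70691628693146, 'cx': 319.21940491865473, 'cy': 199.9639539231776, 'camera_from_world': array([[ 9.99655574e-01, -2.62181845e-02, -1.15752133e-03,
        -4.91369207e+02],
       [-2.48319265e-02, -9.59229530e-01,  2.81535227e-01,
         1.87278276e+01],
       [-8.49167117e-03, -2.81409516e-01, -9.59550195e-01,
         2.74771467e+02],
       [ 0.00000000e+00,  0.00000000e+00,  0.00000000e+00,
         1.00000000e+00]])}
```

View pics/w1.png

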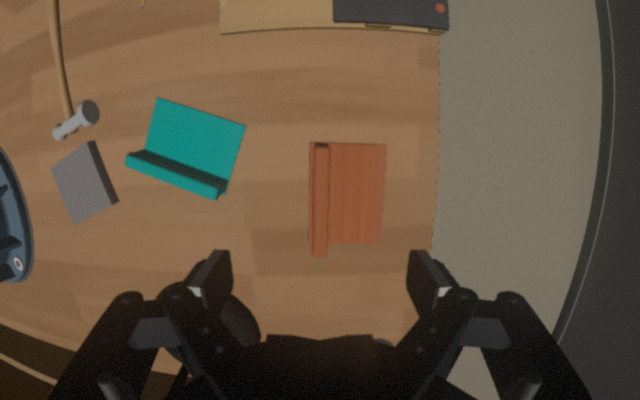

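The wrist view shows the copper strip upright at u 308–386, v 143–256, centred between the open fingers. Casting rays to refine its pose.

```bash
cat >> h.py <<'E'
def fish(uv,z,c):
    a=(np.atleast_2d(uv)-[c['cx'],c['cy']])/c['fx']; r=np.linalg.norm(a,axis=1,keepdims=True)
    ray=np.hstack([a/r*np.sin(r),np.cos(r)]); T=np.linalg.inv(c['camera_from_world'])
    D=ray@T[:3,:3].T; o=T[:3,3]; return o+D*((z-o[2])/D[:,2])[:,None]
E
python3 - <<'E'
from h import *
c=env.calibration('wrist'); p=np.load('w1.npz')['p'];hsv=cv2.cvtColor(p,cv2.COLOR_RGB2HSV)
m=((hsv[...,0]<11)&(hsv[...,1]>135)).astype(np.uint8); m[:,:295]=0;m[:,400:]=0;m[:130]=0;m[265:]=0
def edge(side,vs):
    out=[]
    for v in vs:
        u=np.where(m[v])[0]; out.append([u.max()+.5 if side else u.min()-.5,v])
    return np.array(out)
e=fish(edge(1,range(150,238,3)),3,c); b=fish(edge(0,range(150,238,3)),3,c)
for n,q in (('front',e),('back',b)):
    k=np.polyfit(q[:,1],q[:,0],1); r=q[:,0]-np.polyval(k,q[:,1]); print(n,'yaw',-np.degrees(np.arctan(k[0])).round(2),'x@y=11',np.polyval(k,11).round(1),r.std().round(2))
g=cv2.cvtColor(p,cv2.COLOR_RGB2GRAY).astype(int)
for v in (170,200,230): print(v,m[v].nonzero()[0][[0,-1]],g[v,304:336])
for u in (345,365): 
    v=np.where(m[:,u])[0]; print(u,v.min(),v.max(),fish([[u,v.min()-.5],[u,v.max()+.5]],3,c).round(1))
E
```

```text
front yaw -1.73 x@y=11 544.7 1.22
back yaw -2.74 x@y=11 483.9 0.85
170 [311 380] [125 123 124 120 112 100  98  99  87  82  86  94  97 100 102 101 101  99
  97 101  96  98  96  94  88  86  88  97  99 101 103  99]
200 [310 380] [114 114 112 110 106  95  97  96  89  82  91  96  98  97  99  99  97  97
  99  98  99  96  98  95  84  91  98  99 101 100 102  99]
230 [311 378] [105 107 103  98  92  97 100  94  88  86  90  95  97  99 104 100  98  96
  98 100  95  96  93  82  91  97 100 101  99  99 101  97]
345 146 241 [[514.2  54.    3. ]
 [514.1 -31.9   3. ]]
365 146 241 [[530.9  53.8   3. ]
 [532.3 -32.5   3. ]]
```

>>> arm_command --series '[[[0,-1,30],[0,0,0.8]],[[0,0,30],[0,0,0]],[[0,0,30],[0,0,0]],[[0,0,12],[0,0,0]],[[0,0,6],[0,0,0]],[[0,0,0],[0,0,0]]]' --claw 1

```text
time: 3.4
tool_pos: [492.7, 11.2, 22.7]
tcp_rot: [0.0, 0.721, 0.693, 0.0]
ft_force: [-0.3, -0.9, 0.6]
opening: 85.7
```

>>> arm_command --series '[[[0,0,0],[0,0,0]],[[0,0,0],[0,0,0]],[[0,0,0],[0,0,0]],[[0,0,0],[0,0,0]],[[0,0,0],[0,0,0]],[[0,0,0],[0,0,0]],[[0,0,0],[0,0,0]],[[0,0,0],[0,0,0]],[[0,0,0],[0,0,0]],[[0,0,0],[0,0,0]]]' --claw 0 --squeeze 60

```text
time: 4.65
tool_pos: [492.7, 11.2, 22.7]
tcp_rot: [0.0, 0.721, 0.693, 0.0]
ft_force: [-0.8, -0.1, 5.8]
opening: 11.2
```

Run:
```python
from h import *
plan([492.7,11,122],-2)
c=env.calibration('wrist'); p,d=env.snapshot('wrist'); np.savez('w2.npz',p=p,d=d)
cv2.imwrite('pics/w2.png',p[...,::-1])
```

```text
t 4.65 pos [492.7  11.2  22.7] F [-0.8 -0.1  5.8] op 11.172785851942187 yaw y -2.34
shift now-axes [ -0.2   0.1 -99.3]
turn [ 0.04  0.01 -0.34] shift in goal axes [ -0.2   0.  -99.3]
```

View pics/w2.png

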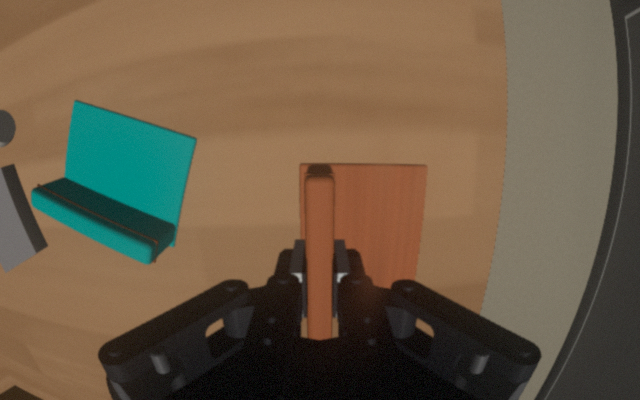

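The wrist view shows the rib pinched centrally, with an opening of 11.2 mm. Next I lift, turn to the panel's yaw (-0.8°) and carry the strip in front of the slot.

>>> arm_command --series '[[[0,0,-10],[0,0,0]],[[0,0,-25],[0,0,0]],[[0,0,-25],[0,0,0]],[[0,0,-20],[0,0,-1.5]],[[30,-9,0],[0,0,0]],[[38,-11,0],[0,0,0]],[[38,-11,0],[0,0,0]],[[38,-11,0],[0,0,0]],[[38,-11,0],[0,0,0]],[[26,-8,0],[0,0,0]],[[10,-3,0],[0,0,0]],[[0,0,0],[0,0,0]],[[0,0,0],[0,0,0]]]'

```text
time: 6.32
tool_pos: [431.8, 229.4, 102.3]
tcp_rot: [0.0, 0.713, 0.702, -0.0]
ft_force: [0.4, -0.3, -1.6]
opening: 11.0
```

```bash
python3 - <<'E'
from m import *
plan([432,230,102],-0.8)
cw=env.calibration('wrist'); p,d=env.snapshot('wrist'); np.savez('w3.npz',p=p,d=d,T=cw['camera_from_world']); cv2.imwrite('pics/w3.png',p[...,::-1])
for n in ('side','top'):
    p,d=env.snapshot(n); c=env.calibration(n); np.savez(f'{n}3.npz',p=p,d=d,W=pts(d.astype(float),c))
    cv2.imwrite(f'pics/{n}3.png',p[...,::-1])
E
python3 -c "
import cv2,numpy as np
a=cv2.imread('pics/w3.png');b=cv2.imread('pics/side3.png')[80:230,240:440]
cv2.imwrite('pics/v3.png',np.vstack([cv2.resize(a,None,fx=.75,fy=.75),cv2.resize(b,(400,300))[:, :].copy() if 0 else cv2.copyMakeBorder(cv2.resize(b,(400,300)),0,0,0,80,0)]))"
```

```text
t 6.325 pos [431.8 229.4 102.3] F [ 0.4 -0.3 -1.6] op 10.992640317585535 yaw y -0.88
shift now-axes [0.6 0.2 0.3]
turn [-0.    0.02 -0.08] shift in goal axes [0.6 0.2 0.3]
```

View pics/v3.png

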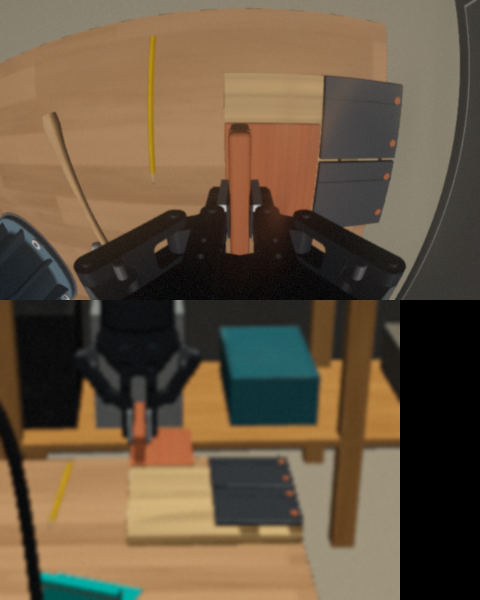

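The wrist view shows the strip held straight with the slates to its right, and the side view shows it hovering above the deck. Checking tilt, edge position and panel from depth.

```bash
python3 - <<'E'
from m import *
s=env.read_state(); tp=s['tool_pos']
for n in('side','top'):
    z=np.load(n+'3.npz');W=z['W'];hsv=cv2.cvtColor(z['p'],cv2.COLOR_RGB2HSV)
    near=(abs(W[...,0]-tp[0]-25)<60)&(abs(W[...,1]-tp[1])<60)
    m=near&(abs(W[...,2]-83)<12)&(hsv[...,0]<13)&(hsv[...,1]>90)&(W[...,0]>tp[0]+10)
    q=rect(W,m,n+' plate')
    if len(q)>50:
        A=np.c_[q[:,:2]-tp[:2],np.ones(len(q))]; k=np.linalg.lstsq(A,q[:,2],rcond=None)[0]
        print('slopes x,y',k[:2].round(4),'z at tcp',k[2].round(2),'std',(q[:,2]-A@k).std().round(2),'edge x',np.percentile(q[:,0],[97,99.5])-tp[0], 'y rng',np.percentile(q[:,1],[0.5,99.5])-tp[1])
    # lip from slate pixels
    pm=(W[...,2]>27)&(W[...,2]<38)&(abs(W[...,1]-229)<90)&(W[...,0]>495)&(W[...,0]<610)&(hsv[...,2]<100)
    q=rect(W,pm,n+' slates')
E
python3 - <<'E'
from m import *
z=np.load('w3.npz');p=z['p'];c=env.calibration('wrist');hsv=cv2.cvtColor(p,cv2.COLOR_RGB2HSV);c['camera_from_world']=z['T']
# lip line: first dark pixel from left on rows 105..155 (top face z=32)
L=[]
for v in range(106,160,3):
    r=hsv[v,415:460]; d=np.where(r[:,2]<85)[0]
    if len(d): L.append([415+d[0]-.5,v])
q=fish(L,32,c); k=np.polyfit(q[:,1],q[:,0],1); print('lip yaw',-np.degrees(np.arctan(k[0])),'x at 229',np.polyval(k,229),(q[:,0]-np.polyval(k,q[:,1])).std())
# +y panel side edge (bare deck), z=18
L=[]
for u in range(310,425,5):
    col=hsv[60:150,u].astype(int); g=cv2.cvtColor(p,cv2.COLOR_RGB2GRAY)[80:120,u].astype(int); L.append([u,80+np.argmax(abs(np.diff(g)))+.5])
q=fish(L,18,c); k=np.polyfit(q[:,0],q[:,1],1); print('side yaw',np.degrees(np.arctan(k[0])),'y at 507',np.polyval(k,507),(q[:,1]-np.polyval(k,q[:,0])).std())
# joint between slates at z=32: pixel read from picture
print(fish([[437,212.],[500,212]],32,c))
E
```

```text
side plate 348 [464.8 228.8] [91.1 42.1] 89.34 z [81.5 82.9 84.3]
slopes x,y [-0.0128  0.0007] z at tcp 83.36 std 1.19 edge x [52.01993541 53.45455547] y rng [-45.77024831  42.93117471]
side slates 1348 [550.5 225.9] [157.6  87.8] 89.14 z [29.9 32.1 33.6]
top plate 184 [464.1 194.4] [44.  21.7] 0.55 z [79.3 81.9 84.2]
slopes x,y [-0.0081 -0.0095] z at tcp 81.71 std 1.43 edge x [53.38065758 53.8790255 ] y rng [-45.80615211 -24.18351322]
top slates 1142 [552. 192.] [85.9 89.6] 89.67 z [28.9 31.5 34.2]
lip yaw 0.2749676825312233 x at 229 506.2701758366171 0.17746234516268033
side yaw -1.7679366077507075 y at 507 308.27774211645146 1.6355108055879735
[[514.35401623 232.07339572  32.        ]
 [568.95797262 230.49692186  32.        ]]
```

>>> arm_command --series '[[[0,0,20],[0,0,0]],[[0,0,20],[0,0,0]],[[0,0,12],[0,0,0]],[[0,0,5],[0,0,0]],[[0,0,2.5],[0,0,0]],[[0,0,0],[0,0,0]],[[0,0,0],[0,0,0]]]'

```text
time: 7.35
tool_pos: [431.9, 230.3, 43.3]
tcp_rot: [0.0, 0.712, 0.702, 0.0]
ft_force: [0.0, -0.3, -0.2]
opening: 11.0
```

Run:
```python
from m import *
plan([470,229,42.7],-0.8)
p,d=env.snapshot('side'); c=env.calibration('side'); W=pts(d.astype(float),c); tp=env.read_state()['tool_pos'];hsv=cv2.cvtColor(p,cv2.COLOR_RGB2HSV)
m=(abs(W[...,0]-tp[0]-30)<32)&(abs(W[...,1]-tp[1])<60)&(abs(W[...,2]-22)<10)&(hsv[...,0]<12)&(hsv[...,1]>130)&(W[...,0]>tp[0]+12)
q=rect(W,m,'plate');A=np.c_[q[:,:2]-tp[:2],np.ones(len(q))]; k=np.linalg.lstsq(A,q[:,2],rcond=None)[0];print(k.round(4),np.percentile(q[:,0],[97,99.5])-tp[0],np.percentile(q[:,1],[.5,99.5])-tp[1])
cv2.imwrite('pics/s4.png',cv2.resize(p[140:220,290:410,::-1],None,fx=5,fy=5))
```

```text
t 7.35 pos [431.9 230.3  43.3] F [ 0.  -0.3 -0.2] op 10.968829430439412 yaw y -0.83
shift now-axes [-0.7 38.1  0.6]
turn [ 0.05 -0.01 -0.03] shift in goal axes [-0.8 38.1  0.6]
plate 313 [464.1 226.7] [86.1 38.2] 89.3 z [22.4 23.8 25.3]
[ 2.10000e-03 -3.40000e-03  2.37786e+01] [49.98616384 51.10662559] [-44.58508846  38.8478362 ]
```

View pics/s4.png

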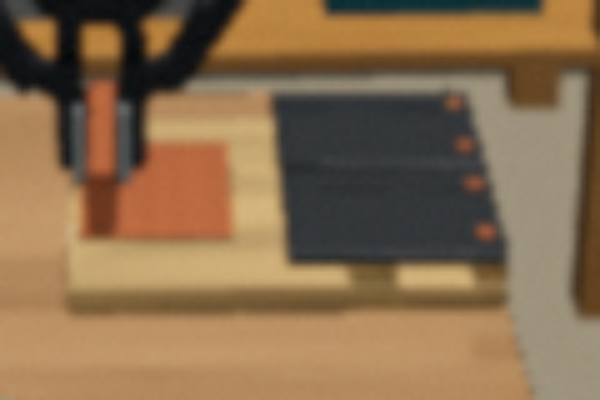

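The side view shows the strip level just above the deck and squarely facing the slot. Inserting.

>>> arm_command --series '[[[0,0,0.8],[0,0,0]],[[0,6,0],[0,0,0]],[[0,6,0],[0,0,0]],[[0,6,0],[0,0,0]],[[0,5,0],[0,0,0]],[[0,5,0],[0,0,0]],[[0,4,0],[0,0,0]],[[0,4,0],[0,0,0]],[[0,2,0],[0,0,0]],[[0,0,0],[0,0,0]]]'

```text
time: 8.65
tool_pos: [469.5, 229.6, 42.0]
tcp_rot: [-0.0, 0.712, 0.702, -0.0]
ft_force: [-0.4, -0.3, -0.4]
opening: 11.1
```

>>> arm_command --series '[[[0,1,0],[0,0,0]],[[0,1,0],[0,0,0]],[[0,1,0],[0,0,0]],[[0,0,0],[0,0,0]]]'

```text
time: 9.15
tool_pos: [472.6, 229.6, 42.0]
tcp_rot: [0.0, 0.712, 0.702, 0.0]
ft_force: [-0.2, -0.3, -2.1]
opening: 11.2
```

>>> arm_command --series '[[[0,1,0],[0,0,0]],[[0,1,0],[0,0,0]],[[0,0.5,0],[0,0,0]],[[0,0,0],[0,0,0]]]'

```text
time: 9.65
tool_pos: [475.0, 229.5, 42.0]
tcp_rot: [0.0, 0.712, 0.702, -0.0]
ft_force: [-0.3, 0.3, -0.4]
opening: 10.8
```

>>> arm_command --series '[[[0,0.5,0],[0,0,0]],[[0,0.5,0],[0,0,0]],[[0,0,0],[0,0,0]]]'

```text
time: 10.02
tool_pos: [476.1, 229.5, 42.0]
tcp_rot: [0.0, 0.712, 0.702, 0.0]
ft_force: [-0.7, -0.1, -1.3]
opening: 11.0
```

>>> arm_command --series '[[[0,0.5,0],[0,0,0]],[[0,0.5,0],[0,0,0]],[[0,0,0],[0,0,0]]]'

```text
time: 10.4
tool_pos: [477.1, 229.5, 42.0]
tcp_rot: [0.0, 0.712, 0.702, 0.0]
ft_force: [0.1, -0.3, -1.1]
opening: 11.3
```

>>> arm_command --series '[[[0,0.5,0],[0,0,0]],[[0,0,0],[0,0,0]]]'

```text
time: 10.65
tool_pos: [477.5, 229.5, 42.0]
tcp_rot: [0.0, 0.712, 0.702, -0.0]
ft_force: [-0.1, -0.6, -1.2]
opening: 11.0
```

>>> arm_command --series '[[[0,0.5,0],[0,0,0]],[[0,0,0],[0,0,0]]]'

```text
time: 10.9
tool_pos: [477.6, 229.5, 41.9]
tcp_rot: [-0.0, 0.712, 0.702, -0.0]
ft_force: [-1.1, -0.6, -0.6]
opening: 10.7
```

>>> arm_command --series '[[[0,0.5,0],[0,0,0]],[[0,0,0],[0,0,0]]]'

```text
time: 11.15
tool_pos: [477.7, 229.5, 41.8]
tcp_rot: [-0.001, 0.712, 0.702, -0.001]
ft_force: [-5.4, -0.3, 3.2]
opening: 11.0
```

The batten contact came at TCP x ≈ 477.6, where I expected it. Now backing off slightly and pressing down in small steps.

>>> arm_command --series '[[[0,-0.7,0],[0,0,0]],[[0,0,0.4],[0,0,0]],[[0,0,0],[0,0,0]]]'

```text
time: 11.52
tool_pos: [477.6, 229.5, 41.5]
tcp_rot: [-0.0, 0.712, 0.702, -0.0]
ft_force: [-3.1, 0.4, 0.2]
opening: 10.9
```

>>> arm_command --series '[[[0,0,0.4],[0,0,0]],[[0,0,0],[0,0,0]]]'

```text
time: 11.78
tool_pos: [477.7, 229.5, 41.2]
tcp_rot: [-0.0, 0.712, 0.702, -0.0]
ft_force: [-4.7, 0.3, 1.8]
opening: 10.9
```

>>> arm_command --series '[[[0,0,0.3],[0,0,0]],[[0,0,0],[0,0,0]]]'

```text
time: 12.02
tool_pos: [477.7, 229.5, 40.9]
tcp_rot: [-0.0, 0.712, 0.702, -0.0]
ft_force: [-4.3, 0.3, 2.0]
opening: 10.8
```

>>> arm_command --series '[[[0,0,0.3],[0,0,0]],[[0,0,0],[0,0,0]]]'

```text
time: 12.28
tool_pos: [477.7, 229.5, 40.7]
tcp_rot: [-0.0, 0.712, 0.702, -0.0]
ft_force: [-4.4, -0.4, 3.6]
opening: 10.7
```

>>> arm_command --series '[[[0,0,0.3],[0,0,0]],[[0,0,0],[0,0,0]]]'

```text
time: 12.52
tool_pos: [477.7, 229.5, 40.7]
tcp_rot: [-0.0, 0.712, 0.702, -0.0]
ft_force: [-6.6, -1.5, 7.5]
opening: 11.0
```

>>> arm_command --series '[[[0,0,0.3],[0,0,0]],[[0,0,0],[0,0,0]]]'

```text
time: 12.78
tool_pos: [477.7, 229.5, 40.7]
tcp_rot: [-0.0, 0.712, 0.702, -0.0]
ft_force: [-7.9, -1.1, 9.4]
opening: 11.2
```

>>> arm_command --series '[[[0,0,0.1],[0,0,0]],[[0,0,0],[0,0,0]],[[0,0,0],[0,0,0]],[[0,0,0],[0,0,0]],[[0,0,0],[0,0,0]],[[0,0,0],[0,0,0]]]'

```text
time: 13.52
tool_pos: [477.7, 229.5, 40.7]
tcp_rot: [-0.0, 0.712, 0.702, -0.0]
ft_force: [-7.8, -0.9, 8.9]
opening: 10.7
```

Run:
```python
from m import *
plan([477.7,229,40.7],-0.8); print(np.degrees(rot(env.read_state()).as_matrix()[:2,2]).round(2))
P=[]
for n in('side','top'):
    p,d=env.snapshot(n); c=env.calibration(n); W=pts(d.astype(float),c);hsv=cv2.cvtColor(p,cv2.COLOR_RGB2HSV); tp=env.read_state()['tool_pos']
    m=(abs(W[...,0]-495)<14)&(abs(W[...,1]-tp[1])<60)&(abs(W[...,2]-21)<10)&(hsv[...,0]<12)&(hsv[...,1]>(130 if n=='side' else 95)); q=rect(W,m,n+' plate')
    if len(q)>30:
        A=np.c_[q[:,:2]-tp[:2],np.ones(len(q))]; print(np.linalg.lstsq(A,q[:,2],rcond=None)[0].round(4))
    sl=(hsv[...,2]<90)&(W[...,0]>508)&(W[...,0]<600)&(W[...,2]>22)&(W[...,2]<50)&(abs(W[...,1]-229)<80)
    for nm,h in(('left',W[...,1]>232),('right',W[...,1]<225)):
        q=W[sl&h]
        if len(q)>100:
            k=np.polyfit(q[:,0],q[:,2],1); print(n,nm,len(q),'slate slope',k[0].round(4),'z lip',np.polyval(k,507).round(1))
    for o,W0 in (('ref',np.load(n+'0.npz')),): 
        h=cv2.cvtColor(W0['p'],cv2.COLOR_RGB2HSV)
        f=lambda h:(lambda mm:np.argwhere(mm[230:290,180:290] if n=='top' else mm[150:200,255:300]).mean(0).round(1))((h[...,0]>18)&(h[...,0]<30)&(h[...,1]>170))
        print(n,'pencil px',f(h),f(hsv))
    P.append(p)
cv2.imwrite('pics/f.png',cv2.resize(P[0][140:220,290:410,::-1],None,fx=5,fy=5))
```

```text
t 13.525 pos [477.7 229.5  40.7] F [-7.8 -0.9  8.9] op 10.74018076517187 yaw y -0.83
shift now-axes [-0.5  0.  -0. ]
turn [-0.02  0.01 -0.03] shift in goal axes [-0.5  0.  -0. ]
[-0.02 -0.01]
side plate 168 [495.6 226.7] [84.6 23.6] 87.51 z [19.7 21.3 22.7]
[ 2.21000e-02 -7.30000e-03  2.08278e+01]
side left 532 slate slope -0.004 z lip 32.3
side right 728 slate slope -0.0028 z lip 32.1
side pencil px [25.  15.2] [25.1 15.2]
top plate 49 [496.  190.2] [12.3 22.8] 88.76 z [17.3 20.6 27.8]
[1.62500e-01 1.55000e-02 1.82007e+01]
top right 120 slate slope -0.0014 z lip 31.6
top pencil px [nan nan] [nan nan]<stdin>:16: RuntimeWarning: Mean of empty slice.
  ret = um.true_divide(
```

View pics/f.png

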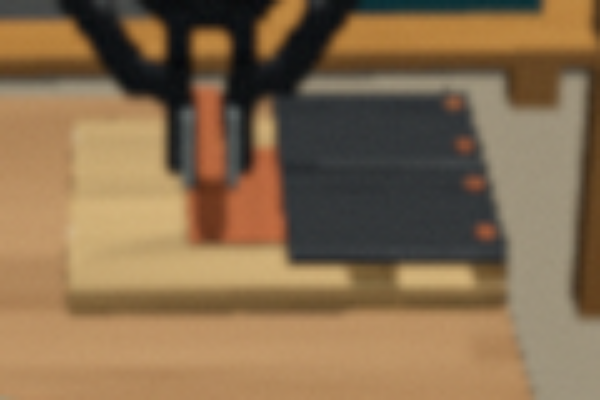

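The view shows the strip under both lips, with the slates flat and the joint centred on the strip. Handing in.

```bash
python3 -c "
from station import env
print(env.close_job())
s=env.read_state();print(s['time'],s['tool_pos'],s['ft_force'],s['opening'])"
```

```text
the job is handed in; nothing more can be done
None
the job is handed in; nothing more can be done
```

The copper strip is under both slates, home against the batten and pressed on the deck. I handed the job in at about 13.6 s with the gripper still holding the rib (grip set to 60 N).

- **Insertion:** I slid the strip in along the panel's +x. The batten stopped it at TCP x ≈ 477.6 mm, where I had expected contact (476.5–477.5).
- **Pressing:** The wrist read about 8.9 N down. With the strip's own weight that is roughly 10 N on the deck. About 8 N was also pushing against the batten.
- **Seating:** The tool is vertical, and its height is what a strip flat on the deck should give (40.7 mm). The strip's yaw of -0.8° matches the panel's, and it is centred to about 1 mm by the tool pose.
- **Slates and bystanders:** Both slates measured flat (slope no more than 0.004, lip tops about 32 mm). The pencil had not moved in the side view. I did not re-measure the pot, but the arm never went near it.

**Checks that disagreed or failed:**
- **Plate slope:** The side camera's plane fit gave 0.022 over the short visible part of the plate, front edge up. I took this as noise because the height was right. The top camera's fit (0.16) was unusable, with only 49 pixels and the gripper in the way.
- **Panel yaw:** Estimates ranged from -1.8° to +0.3° across the views, well inside the 0.08 rad (4.6°) allowed.
- **Pencil from above:** The top-view pencil check found no pixels, so only the side view confirms it.

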